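Find the rocking cap on the valve block and press it home

TASK

One of the five identical steel caps on the valve block is not fully home: it looks like the others, but it rocks when its rim is pressed. Press gently with a fingertip on the rims, cap by cap, until you find and rock the loose one, then press it down in the middle until it is fully home and level. Do not pull any cap up, and leave the loose parts lying on and around the block where they are.

Things in the scene. Friction and masses are not known exactly. Their poses are not given: they have to be found in the camera images.
- block: aluminium valve block fixed to the bench, 220 mm (its x) by 300 mm (its y) by 50 mm tall, with four bolt heads 6 mm tall near its corners. Origin: centre of its underside. It carries five stems with caps at (-60,100), (60,100), (0,0), (-60,-100) and (60,-100) mm in its x, y; any cap may be at any of these
- cap_a: one of five identical round steel caps, 56 mm diameter, upright. Origin: centre of the flat sunken middle of its top (44 mm wide), where it is pressed home; its z points up. Around it runs a rounded raised rim, 25 mm radius, crest 3 mm above the origin, where it is pressed to see if it rocks; skirt 16 mm down. A sound cap does not give at all; all look the same
- cap_b: one of five identical round steel caps, 56 mm diameter, upright. Origin: centre of the flat sunken middle of its top (44 mm wide), where it is pressed home; its z points up. Around it runs a rounded raised rim, 25 mm radius, crest 3 mm above the origin, where it is pressed to see if it rocks; skirt 16 mm down. A sound cap does not give at all; all look the same
- cap_c: one of five identical round steel caps, 56 mm diameter, upright. Origin: centre of the flat sunken middle of its top (44 mm wide), where it is pressed home; its z points up. Around it runs a rounded raised rim, 25 mm radius, crest 3 mm above the origin, where it is pressed to see if it rocks; skirt 16 mm down. A sound cap does not give at all; all look the same
- cap_d: one of five identical round steel caps, 56 mm diameter, upright. Origin: centre of the flat sunken middle of its top (44 mm wide), where it is pressed home; its z points up. Around it runs a rounded raised rim, 25 mm radius, crest 3 mm above the origin, where it is pressed to see if it rocks; skirt 16 mm down. A sound cap does not give at all; all look the same
- cap_e: one of five identical round steel caps, 56 mm diameter, upright. Origin: centre of the flat sunken middle of its top (44 mm wide), where it is pressed home; its z points up. Around it runs a rounded raised rim, 25 mm radius, crest 3 mm above the origin, where it is pressed to see if it rocks; skirt 16 mm down. A sound cap does not give at all; all look the same
- stem_a: fixed stem under cap_a, its height (+-4 mm) set apart from the others'. Origin on its axis, at the start 38 mm below the cap's origin, sound or loose. The loose cap's rim gives about 2.5 mm (0.1 rad, any way) under 2 to 4 N and springs back; 9 to 15 N straight down in its middle slides it 5 mm down onto its shoulder, where it stays and rocks no more
- stem_b: fixed stem under cap_b, its height (+-4 mm) set apart from the others'. Origin on its axis, at the start 38 mm below the cap's origin, sound or loose. The loose cap's rim gives about 2.5 mm (0.1 rad, any way) under 2 to 4 N and springs back; 9 to 15 N straight down in its middle slides it 5 mm down onto its shoulder, where it stays and rocks no more
- stem_c: fixed stem under cap_c, its height (+-4 mm) set apart from the others'. Origin on its axis, at the start 38 mm below the cap's origin, sound or loose. The loose cap's rim gives about 2.5 mm (0.1 rad, any way) under 2 to 4 N and springs back; 9 to 15 N straight down in its middle slides it 5 mm down onto its shoulder, where it stays and rocks no more
- stem_d: fixed stem under cap_d, its height (+-4 mm) set apart from the others'. Origin on its axis, at the start 38 mm below the cap's origin, sound or loose. The loose cap's rim gives about 2.5 mm (0.1 rad, any way) under 2 to 4 N and springs back; 9 to 15 N straight down in its middle slides it 5 mm down onto its shoulder, where it stays and rocks no more
- stem_e: fixed stem under cap_e, its height (+-4 mm) set apart from the others'. Origin on its axis, at the start 38 mm below the cap's origin, sound or loose. The loose cap's rim gives about 2.5 mm (0.1 rad, any way) under 2 to 4 N and springs back; 9 to 15 N straight down in its middle slides it 5 mm down onto its shoulder, where it stays and rocks no more
- bushing: plain brass bushing, 24 mm diameter, 22 mm tall, standing on the block. Loose bystander. Origin: centre of its underside
- nut: round steel nut blank, 25 mm diameter, 12 mm tall, lying on the block. Loose bystander. Origin: centre of its underside
- plug: dark stepped plug, 22 mm diameter, 20 mm tall, standing on the block. Loose bystander. Origin: centre of its underside
- spacer: aluminium spacer, 22 mm diameter, 16 mm tall, standing on the block. Loose bystander. Origin: centre of its underside
- piston: aluminium piston, 72 mm diameter, 75 mm tall, standing on the bench. Loose bystander. Origin: centre of its underside
- screwdriver: screwdriver lying on the bench along its own x. Loose bystander
- liner: steel cylinder-liner ring, 90 mm outside diameter, 30 mm tall, lying on the bench. Loose bystander. Origin: centre of its underside
- jar: white jar with black lid, 64 mm diameter, 80 mm tall, on the bench. Loose bystander. Origin: centre of its underside

How it is judged:
By the outcome, as a careful person would: the job done as asked, in the order asked, and still so for the second after the job is handed in, with the robot touching nothing.
It also fails if it takes over 48 s, if anything falls off the work surface, if the arm or the gripper's body presses on something with over 40 N, if the wrist force passes 120 N, or if a joint passes its speed limit or range.

ROBOT

A 6-joint arm with a two-finger parallel gripper is mounted at the origin on the work surface. World frame = base frame: x ahead of the robot, y to its left, z up, the work surface at z = 0. Lengths are in mm, angles in rad, forces in N, time in s.
With the tool pointing down it reaches from about 400 to 925 mm from the base axis. Payload 3.4 kg.
Tool frame: the origin (TCP) lies midway between the tips of the shut fingers; the grasp point (between the pads) lies 19 mm behind it (ctrl.tcp_to_grasp is the distance from the TCP to the grasp point, in mm); x points along the fingers, y is the direction in which the jaws open and shut, and the axes are right-handed (so a half turn about x gives the same grasp; the last joint's range is limited). The gripper opens to 85 mm and grips with 20 to 120 N. Pads are 22 mm wide; open, the fingers measure 114 mm over their backs; the gripper's body (76 mm by 85 mm) begins 54 mm behind the grasp point. The pads swing forward as they close: fully open they stand 13 mm farther back than shut.
Start: joints at [1.063, 0.307, 1.506, -0, 1.328, -0.073], TCP at [241.708, 521.736, 231.305] pointing down, gripper open.
Joint ranges: [-3.12, 3.12], [-1.05, 2.28], [0.14, 2.33], [-1.42, 4.57], [0.1, 2.73], [-2.68, 2.68]. Speed limits (rad/s): [2.57, 2.57, 3.14, 3.14, 3.14, 3.14].

INTERFACE

Orientations are given as a rotation vector (axis times angle).
In Python, from station import ctrl, read_camera, regions_of gives the robot as it stands.
- The arm moves only by the tool servo_tool, never from a script. Its argument "steps" is text: rows parted by semicolons, each of 7 numbers parted by spaces: the shift along the tool's x, y, z normalised to -1 to 1, where 1 is 0.03 m, then the turn, a rotation vector about the tool's x, y, z normalised to -1 to 1, where 1 is pi/2 rad, then the gripper command: -1 is fully open, 1 is shut, values between are in proportion. In form: tx ty tz rx ry rz hand; .... A call has 1 to 8 rows; each row shifts and turns the commanded pose from where the row before left it, along the tool's axes as they then stand; what a row does not reach is not made up. A row lasts 1/12 s, in which the tool goes at most 41.7 mm and 7.16 degrees, less where a joint would pass 70% of its speed; a pose out of reach is approached as far as the arm can. A call with a number of a shift or a turn outside -1 to 1 is refused whole. A call with a gripper value outside its range is refused whole. The fingers move at their own pace and stop on an object; "grip_force" is the grip in N (left out, the last holds). Time passes only in rows, so rows that do not move let the fingers close. It gives the time, the measured TCP pose, the force and the opening at its end, in the units of the state.
- ctrl.sense(): the state, without advancing time (a new reading comes with each control period).
- read_camera(name): name is "scene" or "top" or "wrist"; returns a dict with "pixels" (384x512x3 uint8, blue, green, red), "fx", "fy", "cx", "cy" (pixels), "extrinsics" (4x4, takes a point from world to camera coordinates); the wrist camera has in their place "tool_from_camera" (4x4, takes a point from camera to tool coordinates, whose origin is the TCP and whose axes are the tool frame's). Camera axes: x right, y up, looking along -z (the intrinsics and any distortion apply to the point x, -y, -z); pixel columns grow to the right and rows downward; lengths in mm; the calibration is good to about 2 mm. A picture is of the moment at which its call begins: read the wrist's pose just before it. There is no depth.
- ctrl.close_job(): hands the job in, once; it reports no verdict.
Trained networks look in a picture, given as the dict that the camera call returned (one of the last four; its "shot" number tells which), for a name from the list of things; names that differ only in an ending like _2 or _b are one class to them, and where a whole thing is asked for, a point or a joint stands for the part that bears it (a point fixed in the world has none). Each returns a list of dicts, best first, with "confidence" (0 to 1); they miss things now and then, are a little off and sometimes report something else, mostly with a low value. They report only what shows in the picture. A call takes as long as a camera call.
- regions_of(picture, name): "mask" (384x512 bool, what is visible of it) and "rect" ([left, top, right, bottom] in pixels, round what is visible of it).
The state is a dict: "clock": time; "qpos": joint angles; "joint_velocities": joint speeds; "effort": joint torques, N m; "eef_pos": TCP position; "tool_rot": TCP orientation; "force": force on the tool from outside, world axes, zero at the start; "wrist_torque": the same for the moment, N m; "opening": finger opening in mm.
Only numpy, scipy, OpenCV 4.12 (cv2) and the standard library are available. Lean on these libraries where they do the work, as an engineer would, in place of code of your own. Each camera call takes 0.05 s, during which the arm holds its last target. There are 200 camera calls.

## Working session

There is one attempt and no reset: what is moved stays moved. The work goes in short steps, Python scripts to look and compute and a tool call to move; the robot and the scene stay as the last step left them, time stands still between calls to the robot, and variables do not carry over. Pictures are saved under pics/ and viewed, about 8 in all and at most 12, crops included, and the job is handed in when it is done.

Besides the shell and the picture viewer there is one more tool, called as name(argument=value, ...) on one line, values as JSON. servo_tool: Moves the arm, as the interface text tells. Scaled input: -1 to 1 covers 0.03 m each way for a shift and pi/2 rad each way for a turn. Its arguments: {"type":"object","properties":{"steps":{"type":"string"},"grip_force":{"type":"number"}},"required":["steps"]}

```bash
mkdir -p pics; ls; cat > h.py <<'E'
import numpy as np, cv2
from scipy.spatial.transform import Rotation as R
from station import ctrl, read_camera, regions_of
def ray(p,u,v,s=None):
    d=np.array([(u-p["cx"])/p["fx"],-(v-p["cy"])/p["fy"],-1.])
    if "extrinsics" in p:
        E=np.array(p["extrinsics"]);M=np.linalg.inv(E)
    else:
        T=np.eye(4);T[:3,:3]=R.from_rotvec(s["tool_rot"]).as_matrix();T[:3,3]=s["eef_pos"];M=T@np.array(p["tool_from_camera"])
    return M[:3,3],M[:3,:3]@d
def at_z(p,u,v,z,s=None):
    o,d=ray(p,u,v,s);return o+d*(z-o[2])/d[2]
E
python3 - <<'E'
from h import *
s=ctrl.sense();print({k:np.round(v,3).tolist() for k,v in s.items()})
for n in("top","scene"):
    p=read_camera(n);print(n,[k for k in p],np.round(np.linalg.inv(np.array(p["extrinsics"])),2).tolist(),p["fx"],p["cx"],p["cy"])
    cv2.imwrite(f"pics/{n}.png",p["pixels"])
    for q in("cap_a","block","bushing","nut","plug","spacer"):
        for r in regions_of(p,q)[:6]:
            m=r["mask"];v,u=np.nonzero(m);print(q,round(r["confidence"],2),np.round(r["rect"]).tolist(),np.round(at_z(p,u.mean(),v.mean(),75 if q=="cap_a" else 55)).tolist())
E
```

```text
pics
{'clock': 0.0, 'qpos': [1.064, 0.308, 1.508, -0.0, 1.328, -0.073], 'joint_velocities': [-0.001, 0.001, 0.0, 0.001, -0.001, -0.001], 'effort': [-0.003, -45.755, -25.191, -0.0, 0.013, 0.0], 'eef_pos': [241.369, 521.123, 230.367], 'tool_rot': [0.339, 1.544, -0.342], 'force': [0.23, -0.576, 0.14], 'wrist_torque': [-0.036, -0.003, 0.018], 'opening': 85.65}
top ['pixels', 'fx', 'fy', 'cx', 'cy', 'extrinsics', 'shot'] [[0.01, 0.99, -0.1, 445.9], [-1.0, 0.02, 0.03, 29.95], [0.04, 0.1, 0.99, 1036.02], [0.0, 0.0, 0.0, 1.0]] 394.8766245916496 253.18955789757538 189.97341563517497
cap_a 0.93 [244.0, 170.0, 263.0, 196.0] [554.0, -6.0, 75.0]
cap_a 0.89 [202.0, 146.0, 229.0, 172.0] [618.0, 92.0, 75.0]
cap_a 0.76 [285.0, 204.0, 309.0, 223.0] [490.0, -103.0, 75.0]
cap_a 0.59 [203.0, 193.0, 224.0, 218.0] [498.0, 98.0, 75.0]
block 0.65 [240.0, 175.0, 266.0, 199.0] [555.0, -6.0, 55.0]
block 0.61 [192.0, 141.0, 315.0, 233.0] [549.0, -2.0, 55.0]
block 0.18 [284.0, 151.0, 308.0, 176.0] [616.0, -112.0, 55.0]
bushing 0.37 [246.0, 207.0, 254.0, 219.0] [488.0, 1.0, 55.0]
nut 0.56 [201.0, 148.0, 224.0, 170
[... 393 characters left out ...]
16.0, 270.0, 241.0] [613.0, 92.0, 75.0]
cap_a 0.72 [183.0, 188.0, 207.0, 207.0] [602.0, -112.0, 75.0]
cap_a 0.66 [215.0, 164.0, 232.0, 186.0] [489.0, -102.0, 75.0]
cap_a 0.6 [230.0, 190.0, 248.0, 211.0] [550.0, -6.0, 75.0]
cap_a 0.55 [273.0, 191.0, 293.0, 209.0] [493.0, 96.0, 75.0]
block 0.7 [167.0, 180.0, 308.0, 269.0] [605.0, 35.0, 55.0]
bushing 0.45 [252.0, 188.0, 257.0, 192.0] [481.0, 1.0, 55.0]
nut 0.52 [220.0, 220.0, 233.0, 228.0] [628.0, -1.0, 55.0]
nut 0.39 [245.0, 218.0, 269.0, 245.0] [606.0, 87.0, 55.0]
plug 0.44 [382.0, 216.0, 424.0, 256.0] [435.0, 395.0, 55.0]
spacer 0.62 [248.0, 217.0, 269.0, 249.0] [606.0, 88.0, 55.0]
spacer 0.31 [166.0, 181.0, 309.0, 270.0] [605.0, 34.0, 55.0]
```

```bash
python3 - <<'E'
import cv2,numpy as np
a=cv2.imread("pics/top.png")[125:245,180:330];b=cv2.imread("pics/scene.png")[140:290,150:320]
a=cv2.resize(a,(400,320),interpolation=3);b=cv2.resize(b,(400,353),interpolation=3)
c=cv2.imread("pics/top.png");c=cv2.resize(c,(400,300));d=cv2.resize(cv2.imread("pics/scene.png"),(400,300))
o=np.zeros((600,800,3),np.uint8)
o[:300,:400]=cv2.resize(a,(400,300));o[:300,400:]=cv2.resize(b,(400,300));o[300:,:400]=c;o[300:,400:]=d
cv2.imwrite("pics/v1.png",o)
E
```

```text
(no output)
```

View pics/v1.png

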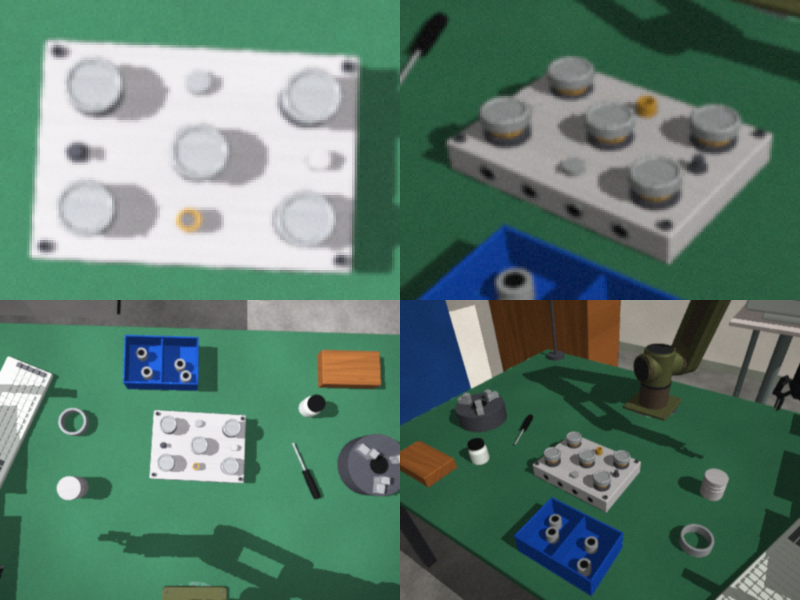

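```bash
python3 - <<'E'
from h import *
s=ctrl.sense();print(np.round(R.from_rotvec(s["tool_rot"]).as_matrix(),3).tolist())
pt=read_camera("top");ps=read_camera("scene")
def caps(p,z=85):return [(r["rect"],at_z(p,(r["rect"][0]+r["rect"][2])/2,r["rect"][1]+(7 if p is ps else 11),z)) for r in regions_of(p,"cap_a")[:8] if r["confidence"]>.3]
A=caps(pt);B=caps(ps)
for ra,a in A:
    for rb,b in B:
        if np.hypot(*(a-b)[:2])<35:
            o1,d1=ray(pt,(ra[0]+ra[2])/2,(ra[1]+ra[3])/2);o2,d2=ray(ps,(rb[0]+rb[2])/2,rb[1]+7)
            t=np.linalg.lstsq(np.c_[d1,-d2],o2-o1,rcond=None)[0];print(np.round(o1+t[0]*d1),np.round(o2+t[1]*d2),np.round(ra),np.round(rb))
p=read_camera("wrist");print(np.round(p["tool_from_camera"],2).tolist(),p["fx"])
# corners of block from white mask
g=pt["pixels"].astype(int);m=((g.min(2)>120)).astype(np.uint8);m[:130]=0;m[240:]=0;m[:,:180]=0;m[:,325:]=0
c=max(cv2.findContours(m,0,2)[0],key=cv2.contourArea);bx=cv2.boxPoints(cv2.minAreaRect(c));W=np.array([at_z(pt,*q,50) for q in bx]);print(np.round(W),W.mean(0))
E
```

```text
[[0.0, 0.42, 0.907], [0.0, 0.907, -0.42], [-1.0, 0.0, 0.0]]
[ 488. -104.   86.] [ 487. -103.   86.] [282. 203. 308. 221.] [212. 166. 231. 185.]
[ 605. -108.   97.] [ 605. -107.   97.] [286. 153. 309. 174.] [185. 185. 204. 206.]
[614.  93.  89.] [613.  94.  89.] [203. 150. 225. 169.] [249. 217. 269. 240.]
[501.  94.  88.] [498.  98.  88.] [202. 194. 224. 217.] [272. 192. 293. 211.]
[ 604. -108.   96.] [ 603. -108.   96.] [284. 152. 311. 176.] [185. 185. 204. 206.]
[[0.0, 0.31, -0.95, -144.32], [1.0, -0.0, 0.0, -0.62], [0.0, -0.95, -0.31, -78.9], [0.0, 0.0, 0.0, 1.0]] 300.4486650362873
[[ 446.  150.   50.]
 [ 669.  144.   50.]
 [ 657. -163.   50.]
 [ 433. -149.   50.]] [551.48060125  -4.34015804  50.        ]
```

servo_tool(steps="0.25 0 0 -0.069 0 0 1;0.25 0 0 -0.069 0 0 1;0.25 0 0 -0.069 0 0 1;0.25 0 0 -0.069 0 0 1;0 -0.97 0.53 0 0 0 1;0 -0.97 0.53 0 0 0 1;0 -0.97 0.53 0 0 0 1;0 -0.97 0.53 0 0 0 1", grip_force=40)

```text
clock: 1.62
eef_pos: [305.6, 404.3, 201.2]
tool_rot: [-0.001, 1.571, 0.001]
force: [0.6, -0.2, 0.8]
opening: 0.2
```

servo_tool(steps="0 -0.97 0.53 0 0 0 1;0 -0.97 0.53 0 0 0 1;0 -0.97 0.53 0 0 0 1;0 -0.97 0.53 0 0 0 1;0 -0.97 0.53 0 0 0 1;0 -0.97 0.53 0 0 0 1;0 -0.97 0.53 0 0 0 1;0 -0.97 0.53 0 0 0 1")

```text
clock: 2.28
eef_pos: [433.0, 171.0, 201.6]
tool_rot: [0.0, 1.57, 0.0]
force: [0.6, -0.8, 0.4]
opening: -0.1
```

servo_tool(steps="0 -0.97 0.53 0 0 0 1;0 -0.97 0.53 0 0 0 1;0 -0.97 0.53 0 0 0 1;0 -0.97 0.53 0 0 0 1;0 -0.97 0.53 0 0 0 1;0 -0.97 0.53 0 0 0 1;0 0 0 0 0 0 1;0 0 0 0 0 0 1")

```text
clock: 2.95
eef_pos: [528.7, -3.7, 201.2]
tool_rot: [0.003, 1.571, -0.003]
force: [-0.6, 0.6, -0.9]
opening: 0.0
```

```bash
python3 - <<'E'
from h import *
s=ctrl.sense();print(np.round(R.from_rotvec(s["tool_rot"]).as_matrix(),3).tolist(),s["eef_pos"],s["force"],s["opening"],s["qpos"],s["clock"])
p=read_camera("wrist");cv2.imwrite("pics/w1.png",p["pixels"])
for r in regions_of(p,"cap_a")[:8]:
    a=r["rect"];print(round(r["confidence"],2),np.round(a),np.round([at_z(p,(a[0]+a[2])/2,(a[1]+a[3])/2,z,s) for z in (80,90)]).tolist())
E
```

```text
[[0.0, 0.004, 1.0], [0.0, 1.0, -0.004], [-1.0, 0.0, 0.0]] [528.6813377   -3.72867287 201.19361295] [-0.57022161  0.64578383 -0.89684282] 0.03228107448657169 [-8.70055657e-02  2.68406099e-01  1.64598342e+00  7.33616411e-05
  1.22695087e+00 -1.65428526e+00] 2.95
0.96 [338. 122. 408. 188.] [[495.0, 98.0, 80.0], [494.0, 95.0, 90.0]]
0.95 [110. 115. 179. 180.] [[488.0, -104.0, 80.0], [486.0, -100.0, 90.0]]
0.87 [325. 245. 386. 300.] [[614.0, 95.0, 80.0], [608.0, 91.0, 90.0]]
0.68 [226. 184. 286. 240.] [[549.0, -6.0, 80.0], [545.0, -6.0, 90.0]]
0.58 [121. 239. 184. 295.] [[607.0, -109.0, 80.0], [601.0, -105.0, 90.0]]
```

View pics/w1.png

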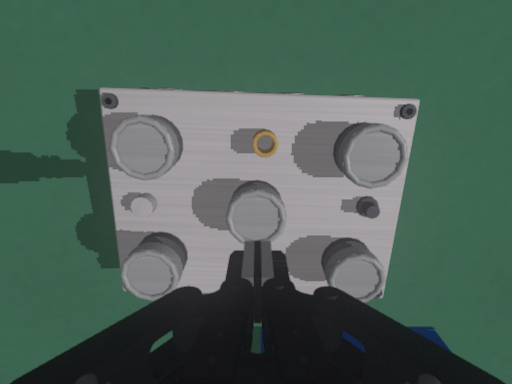

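servo_tool(steps="0.5 0.4 0.36 0 0 0 1;0.8 0.4 0.36 0 0 0 1;0.8 0 0 0 0 0 1;0.6 0 0 0 0 0 1;0.3 0 0 0 0 0 1;0 0 0 0 0 0 1;0 0 0 0 0 0 1")

```text
clock: 3.63
eef_pos: [548.9, 22.7, 111.4]
tool_rot: [-0.001, 1.572, 0.001]
force: [-0.1, 0.2, -0.0]
opening: -0.1
```

servo_tool(steps="0.05 0 0 0 0 0 1;0.05 0 0 0 0 0 1;0.05 0 0 0 0 0 1;0.05 0 0 0 0 0 1;0 0 0 0 0 0 1")

```text
clock: 4.05
eef_pos: [549.4, 21.7, 105.5]
tool_rot: [0.0, 1.57, -0.0]
force: [0.9, 0.2, -0.7]
opening: 0.2
```

```bash
python3 - <<'E'
from h import *
s=ctrl.sense();print(s["eef_pos"],s["force"])
p=read_camera("scene");a=p["pixels"][130:250,160:310]
q=read_camera("wrist")["pixels"]
o=np.zeros((384,800,3),np.uint8);o[:320,:400]=cv2.resize(a,(400,320),interpolation=3);o[:300,400:]=cv2.resize(q,(400,300));cv2.imwrite("pics/v3.png",o)
E
```

```text
[549.41907263  21.7227274  105.52272658] [ 0.90095558  0.23045035 -0.68652904]
```

View pics/v3.png

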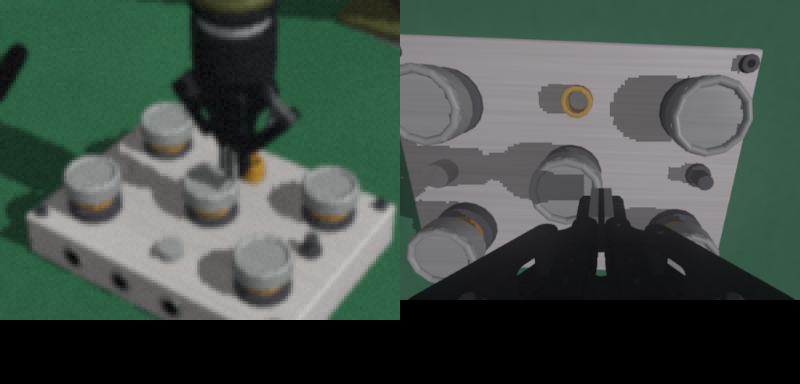

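servo_tool(steps="0.033 0 0 0 0 0 1;0.033 0 0 0 0 0 1;0 0 0 0 0 0 1")

```text
clock: 4.4
eef_pos: [549.2, 21.8, 103.1]
tool_rot: [0.0, 1.571, -0.0]
force: [0.7, 0.4, -0.6]
opening: -0.1
```

servo_tool(steps="0.033 0 0 0 0 0 1;0.033 0 0 0 0 0 1;0 0 0 0 0 0 1")

```text
clock: 4.65
eef_pos: [549.2, 21.9, 101.1]
tool_rot: [0.0, 1.571, -0.0]
force: [-0.6, 0.9, 0.5]
opening: 0.1
```

servo_tool(steps="0.033 0 0 0 0 0 1;0.033 0 0 0 0 0 1;0 0 0 0 0 0 1")

```text
clock: 4.9
eef_pos: [549.2, 21.9, 99.1]
tool_rot: [0.0, 1.571, -0.0]
force: [-0.2, -0.2, -0.5]
opening: 0.0
```

servo_tool(steps="0.033 0 0 0 0 0 1;0 0 0 0 0 0 1")

```text
clock: 5.07
eef_pos: [549.3, 21.9, 98.2]
tool_rot: [0.0, 1.571, -0.0]
force: [-0.0, 0.4, 1.3]
opening: 0.2
```

servo_tool(steps="0.033 0 0 0 0 0 1;0 0 0 0 0 0 1")

```text
clock: 5.23
eef_pos: [549.3, 21.9, 97.3]
tool_rot: [0.0, 1.571, -0.0]
force: [-0.1, 0.2, 0.3]
opening: 0.1
```

servo_tool(steps="0.033 0 0 0 0 0 1;0 0 0 0 0 0 1")

```text
clock: 5.4
eef_pos: [549.3, 21.9, 96.3]
tool_rot: [0.0, 1.571, -0.0]
force: [0.1, -0.4, 0.2]
opening: -0.3
```

servo_tool(steps="0.033 0 0 0 0 0 1;0 0 0 0 0 0 1")

```text
clock: 5.57
eef_pos: [549.3, 21.9, 95.3]
tool_rot: [0.0, 1.571, -0.0]
force: [-0.0, 0.2, -0.3]
opening: -0.4
```

servo_tool(steps="0.033 0 0 0 0 0 1;0 0 0 0 0 0 1")

```text
clock: 5.73
eef_pos: [549.3, 21.9, 94.3]
tool_rot: [0.0, 1.571, -0.0]
force: [0.3, -0.4, -0.1]
opening: 0.2
```

servo_tool(steps="0.033 0 0 0 0 0 1;0 0 0 0 0 0 1")

```text
clock: 5.9
eef_pos: [549.3, 21.9, 93.3]
tool_rot: [0.0, 1.571, -0.0]
force: [0.1, -0.5, 1.8]
opening: 0.0
```

servo_tool(steps="0.016 0 0 0 0 0 1;0 0 0 0 0 0 1")

```text
clock: 6.07
eef_pos: [549.3, 21.9, 92.9]
tool_rot: [0.0, 1.571, -0.0]
force: [0.0, -0.1, 0.3]
opening: -0.1
```

servo_tool(steps="0.016 0 0 0 0 0 1;0 0 0 0 0 0 1")

```text
clock: 6.23
eef_pos: [549.3, 21.9, 92.4]
tool_rot: [0.0, 1.571, -0.0]
force: [-0.3, -0.8, -0.9]
opening: -0.1
```

servo_tool(steps="0.033 0 0 0 0 0 1;0 0 0 0 0 0 1")

```text
clock: 6.4
eef_pos: [549.3, 21.9, 91.3]
tool_rot: [0.0, 1.571, -0.0]
force: [0.2, -1.0, -0.1]
opening: -0.2
```

servo_tool(steps="0.033 0 0 0 0 0 1;0 0 0 0 0 0 1")

```text
clock: 6.57
eef_pos: [549.5, 21.9, 90.6]
tool_rot: [0.0, 1.571, -0.0]
force: [-0.5, 0.7, 0.6]
opening: -0.3
```

```bash
python3 - <<'E'
from h import *
s=ctrl.sense();print(s["eef_pos"],s["force"])
p=read_camera("scene");a=p["pixels"][160:230,200:280]
q=read_camera("wrist")["pixels"][150:330,140:380]
o=np.zeros((350,800,3),np.uint8);o[:,:400]=cv2.resize(a,(400,350),interpolation=3);o[:300,400:]=cv2.resize(q,(400,300));cv2.imwrite("pics/v4.png",o)
E
```

```text
[549.46373482  21.85918896  90.5563604 ] [-0.52734556  0.7068393   0.5722619 ]
```

View pics/v4.png

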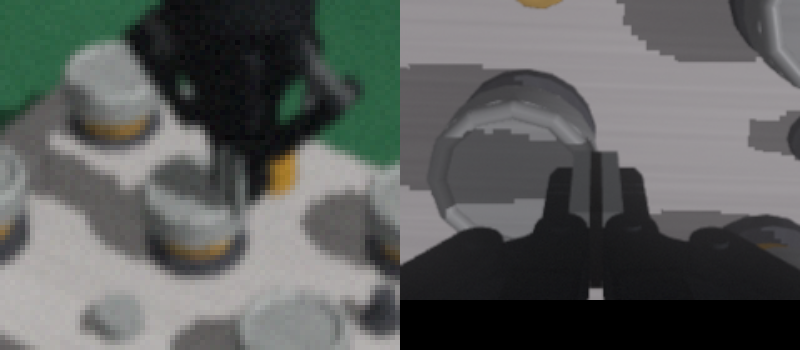

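servo_tool(steps="-0.067 -0.1 0 0 0 0 1;0 0 0 0 0 0 1;0.033 0 0 0 0 0 1;0.033 0 0 0 0 0 1;0 0 0 0 0 0 1")

```text
clock: 7.08
eef_pos: [549.4, 18.8, 90.5]
tool_rot: [0.0, 1.571, -0.0]
force: [0.9, -0.3, 1.0]
opening: -0.4
```

servo_tool(steps="0.016 0 0 0 0 0 1;0 0 0 0 0 0 1")

```text
clock: 7.25
eef_pos: [549.5, 18.8, 90.4]
tool_rot: [0.0, 1.57, -0.0]
force: [-0.1, -0.8, 4.5]
opening: 0.1
```

servo_tool(steps="0.016 0 0 0 0 0 1;0 0 0 0 0 0 1")

```text
clock: 7.42
eef_pos: [549.5, 18.8, 90.3]
tool_rot: [-0.0, 1.57, -0.0]
force: [-1.9, -0.2, 7.6]
opening: 0.2
```

servo_tool(steps="-0.4 0 0 0 0 0 1;0 0.53 0.72 0 0 0 1;0 0.53 0.72 0 0 0 1;0 0.53 0.72 0 0 0 1;0 0 0 0 0 0 1;0 0 0 0 0 0 1")

```text
clock: 7.92
eef_pos: [615.1, 67.4, 101.1]
tool_rot: [-0.001, 1.571, 0.001]
force: [-0.1, -0.6, -0.6]
opening: 0.1
```

servo_tool(steps="0.033 0 0 0 0 0 1;0.033 0 0 0 0 0 1;0.033 0 0 0 0 0 1;0 0 0 0 0 0 1")

```text
clock: 8.25
eef_pos: [613.1, 65.9, 98.2]
tool_rot: [0.001, 1.572, -0.001]
force: [0.5, -0.9, -1.0]
opening: 0.0
```

servo_tool(steps="0.033 0 0 0 0 0 1;0.033 0 0 0 0 0 1;0 0 0 0 0 0 1")

```text
clock: 8.5
eef_pos: [613.9, 66.3, 96.5]
tool_rot: [0.0, 1.571, -0.0]
force: [0.4, -1.1, -0.9]
opening: -0.0
```

```bash
python3 - <<'E'
from h import *
s=ctrl.sense();print(s["eef_pos"],s["force"])
p=read_camera("wrist")
for r in regions_of(p,"cap_a")[:5]:
    a=r["rect"];print(round(r["confidence"],2),np.round(a),np.round([at_z(p,(a[0]+a[2])/2,(a[1]+a[3])/2,z,s) for z in (80,90)]).tolist())
q=p["pixels"];o=cv2.resize(q,(800,600),interpolation=3)[250:600,200:600];cv2.imwrite("pics/v5.png",o)
E
```

```text
[613.90300553  66.32765708  96.48000427] [ 0.42056749 -1.085742   -0.93828897]
0.91 [257. 198. 354. 291.] [[615.0, 95.0, 80.0], [610.0, 93.0, 90.0]]
0.89 [263.   3. 392.  79.] [[507.0, 100.0, 80.0], [509.0, 98.0, 90.0]]
0.82 [ 58.  75. 177. 191.] [[551.0, -7.0, 80.0], [550.0, -3.0, 90.0]]
0.59 [  0. 213.  13. 263.] [[611.0, -81.0, 80.0], [606.0, -72.0, 90.0]]
0.57 [263.   0. 391.  76.] [[506.0, 100.0, 80.0], [507.0, 98.0, 90.0]]
```

View pics/v5.png

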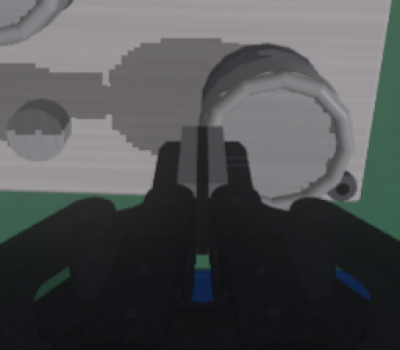

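servo_tool(steps="0.033 0.12 0 0 0 0 1;0.033 0 0 0 0 0 1;0 0 0 0 0 0 1;0 0 0 0 0 0 1")

```text
clock: 8.93
eef_pos: [614.1, 70.3, 94.5]
tool_rot: [-0.0, 1.571, 0.0]
force: [0.1, -1.2, -0.2]
opening: -0.0
```

servo_tool(steps="0.033 0 0 0 0 0 1;0 0 0 0 0 0 1")

```text
clock: 9.1
eef_pos: [614.1, 70.1, 93.5]
tool_rot: [0.0, 1.571, -0.0]
force: [-0.8, 0.1, -0.1]
opening: 0.1
```

servo_tool(steps="0.033 0 0 0 0 0 1;0 0 0 0 0 0 1")

```text
clock: 9.27
eef_pos: [614.1, 70.1, 92.5]
tool_rot: [0.0, 1.571, -0.0]
force: [-0.4, -0.1, 0.8]
opening: 0.1
```

servo_tool(steps="0.033 0 0 0 0 0 1;0 0 0 0 0 0 1")

```text
clock: 9.43
eef_pos: [614.3, 70.1, 91.7]
tool_rot: [0.0, 1.571, -0.0]
force: [0.5, 0.6, 0.2]
opening: -0.1
```

servo_tool(steps="0.033 0 0 0 0 0 1;0 0 0 0 0 0 1")

```text
clock: 9.6
eef_pos: [614.3, 70.1, 91.5]
tool_rot: [0.0, 1.57, -0.0]
force: [-1.8, -0.5, 4.6]
opening: -0.0
```

servo_tool(steps="-0.35 0 0 0 0 0 1;0 0.02 -0.8 0 0 0 1;0 0.02 -0.8 0 0 0 1;0 0.02 -0.8 0 0 0 1;0 0.02 -0.8 0 0 0 1;0 0 -0.77 0 0 0 1;0 0 0 0 0 0 1;0 0 0 0 0 0 1")

```text
clock: 10.27
eef_pos: [493.9, 72.6, 101.7]
tool_rot: [0.0, 1.571, -0.0]
force: [0.3, 0.2, -0.1]
opening: 0.0
```

servo_tool(steps="0.033 0 0 0 0 0 1;0.033 0 0 0 0 0 1;0.033 0 0 0 0 0 1;0 0 0 0 0 0 1")

```text
clock: 10.6
eef_pos: [496.0, 72.5, 97.9]
tool_rot: [0.0, 1.571, -0.0]
force: [0.2, 0.5, 0.2]
opening: 0.1
```

```bash
python3 - <<'E'
from h import *
s=ctrl.sense();print(s["eef_pos"],s["force"])
p=read_camera("wrist")
for r in regions_of(p,"cap_a")[:5]:
    a=r["rect"];print(round(r["confidence"],2),np.round(a),np.round([at_z(p,(a[0]+a[2])/2,(a[1]+a[3])/2,z,s) for z in (80,90)]).tolist(),'right edge-28:',at_z(p,a[2],(a[1]+a[3])/2,88,s)[1]-28)
E
```

```text
[495.99092484  72.53283485  97.94429937] [0.23561274 0.47261429 0.15993605]
0.85 [  2. 352.  38. 381.] [[592.0, -92.0, 80.0], [581.0, -82.0, 90.0]] right edge-28: -100.36292209306524
0.76 [ 87. 276. 168. 351.] [[547.0, -12.0, 80.0], [539.0, -7.0, 90.0]] right edge-28: -10.804835902785705
0.61 [  1. 197.  21. 260.] [[488.0, -73.0, 80.0], [483.0, -64.0, 90.0]] right edge-28: -87.80867140962837
0.61 [250. 190. 350. 291.] [[496.0, 98.0, 80.0], [491.0, 96.0, 90.0]] right edge-28: 96.82973061590219
0.31 [125. 197. 174. 239.] [[481.0, 10.0, 80.0], [477.0, 13.0, 90.0]] right edge-28: -1.701622240397235
```

Offset is about 24.5 mm, good. Descending.

servo_tool(steps="0.033 0 0 0 0 0 1;0.033 0 0 0 0 0 1;0 0 0 0 0 0 1")

```text
clock: 10.95
eef_pos: [495.0, 72.6, 95.9]
tool_rot: [0.0, 1.571, -0.0]
force: [-0.6, 0.0, -0.5]
opening: -0.1
```

servo_tool(steps="0.033 0 0 0 0 0 1;0 0 0 0 0 0 1")

```text
clock: 11.12
eef_pos: [495.0, 72.5, 95.1]
tool_rot: [0.0, 1.571, -0.0]
force: [0.0, 0.8, 0.0]
opening: 0.2
```

servo_tool(steps="0.033 0 0 0 0 0 1;0 0 0 0 0 0 1")

```text
clock: 11.28
eef_pos: [495.0, 72.6, 94.1]
tool_rot: [0.0, 1.571, -0.0]
force: [-0.3, -0.5, 0.3]
opening: -0.2
```

servo_tool(steps="0.033 0 0 0 0 0 1;0 0 0 0 0 0 1")

```text
clock: 11.45
eef_pos: [495.0, 72.6, 93.1]
tool_rot: [0.0, 1.571, -0.0]
force: [-0.2, 0.2, 0.6]
opening: 0.0
```

servo_tool(steps="0.033 0 0 0 0 0 1;0 0 0 0 0 0 1")

```text
clock: 11.62
eef_pos: [495.0, 72.6, 92.1]
tool_rot: [0.0, 1.571, -0.0]
force: [-0.2, -1.0, 0.3]
opening: 0.1
```

servo_tool(steps="0.033 0 0 0 0 0 1;0 0 0 0 0 0 1")

```text
clock: 11.78
eef_pos: [495.0, 72.6, 91.1]
tool_rot: [0.0, 1.571, -0.0]
force: [0.0, -0.3, 0.1]
opening: 0.5
```

servo_tool(steps="0.033 0 0 0 0 0 1;0 0 0 0 0 0 1")

```text
clock: 11.95
eef_pos: [495.1, 72.5, 90.2]
tool_rot: [0.0, 1.571, -0.0]
force: [0.1, 0.1, 0.6]
opening: -0.3
```

servo_tool(steps="0.033 0 0 0 0 0 1;0 0 0 0 0 0 1")

```text
clock: 12.12
eef_pos: [495.2, 72.5, 89.2]
tool_rot: [0.0, 1.571, -0.0]
force: [0.2, 0.5, 1.6]
opening: -0.2
```

servo_tool(steps="0.033 0 0 0 0 0 1;0 0 0 0 0 0 1")

```text
clock: 12.28
eef_pos: [495.2, 72.5, 88.3]
tool_rot: [0.0, 1.571, -0.0]
force: [-0.0, -0.7, 2.4]
opening: -0.1
```

servo_tool(steps="0.016 0 0 0 0 0 1;0 0 0 0 0 0 1;0 0 0 0 0 0 1")

```text
clock: 12.53
eef_pos: [495.2, 72.5, 88.0]
tool_rot: [0.0, 1.571, -0.0]
force: [-0.2, -0.4, 3.1]
opening: 0.3
```

servo_tool(steps="0.01 0 0 0 0 0 1;0 0 0 0 0 0 1;0 0 0 0 0 0 1")

```text
clock: 12.78
eef_pos: [495.2, 72.5, 87.8]
tool_rot: [0.0, 1.57, -0.0]
force: [-1.7, -1.4, 4.4]
opening: -0.1
```

```bash
python3 - <<'E'
from h import *
import time
for i in range(3):
    p=read_camera("wrist");s=ctrl.sense();print(s["eef_pos"],s["force"])
q=cv2.resize(p["pixels"],(800,600),interpolation=3)[200:600,250:650];b=read_camera("scene")["pixels"][170:230,240:310]
cv2.imwrite("pics/v6.png",np.hstack([q,cv2.resize(b,(400,400),interpolation=3)]))
E
```

```text
[495.22119754  72.51900954  87.8016278 ] [-0.601126   -1.18792459  5.62050478]
[495.19816129  72.51763904  87.79675056] [-1.30290137 -1.45392919  5.10118725]
[495.23012871  72.49536235  87.81710641] [-1.02591059 -0.8006857   5.69083088]
```

View pics/v6.png

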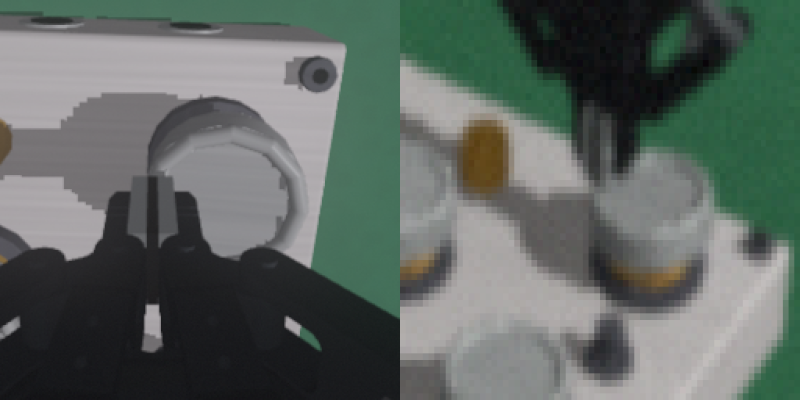

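servo_tool(steps="-0.04 0 0 0 0 0 1;0 0 0 0 0 0 1;0 0 0 0 0 0 1")

```text
clock: 13.23
eef_pos: [495.1, 72.6, 88.7]
tool_rot: [0.0, 1.571, -0.0]
force: [-0.7, -1.1, 1.6]
opening: -0.0
```

servo_tool(steps="-0.3 0 0 0 0 0 1;0 0.41 0 0 0 0 1;0 0.41 0 0 0 0 1;0 0 0 0 0 0 1;0.07 0 0 0 0 0 1;0.07 0 0 0 0 0 1;0 0 0 0 0 0 1;0 0 0 0 0 0 1")

```text
clock: 13.9
eef_pos: [494.7, 97.0, 93.1]
tool_rot: [0.0, 1.572, -0.0]
force: [-1.1, -0.7, 0.5]
opening: -0.2
```

```bash
python3 - <<'E'
from h import *
p=read_camera("wrist");s=ctrl.sense();print(s["eef_pos"],s["force"])
q=cv2.resize(p["pixels"],(800,600),interpolation=3)[200:600,200:600];cv2.imwrite("pics/v7.png",q)
E
```

```text
[494.87147997  96.97886244  93.22552744] [-0.616288    0.40823923 -0.01045412]
```

View pics/v7.png

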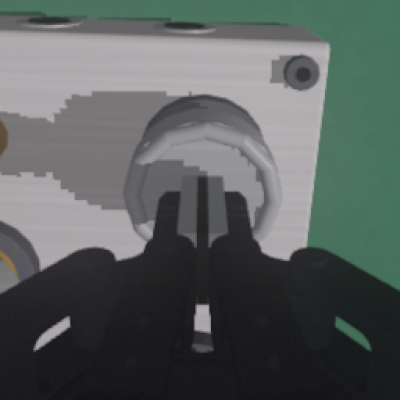

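servo_tool(steps="0.05 0 0 0 0 0 1;0.05 0 0 0 0 0 1;0.05 0 0 0 0 0 1;0 0 0 0 0 0 1")

```text
clock: 14.28
eef_pos: [494.9, 97.0, 88.7]
tool_rot: [0.0, 1.571, -0.0]
force: [-0.1, -0.1, 0.8]
opening: 0.0
```

servo_tool(steps="0.033 0 0 0 0 0 1;0 0 0 0 0 0 1")

```text
clock: 14.45
eef_pos: [495.0, 97.1, 87.9]
tool_rot: [0.0, 1.571, -0.0]
force: [0.1, -0.2, 0.1]
opening: 0.1
```

servo_tool(steps="0.033 0 0 0 0 0 1;0 0 0 0 0 0 1")

```text
clock: 14.62
eef_pos: [495.2, 97.2, 87.3]
tool_rot: [0.0, 1.571, -0.0]
force: [-0.6, -0.5, 2.0]
opening: -0.2
```

servo_tool(steps="0.033 0 0 0 0 0 1;0 0 0 0 0 0 1")

```text
clock: 14.78
eef_pos: [495.2, 97.2, 86.5]
tool_rot: [0.0, 1.57, -0.0]
force: [-0.1, -0.3, 4.2]
opening: -0.1
```

servo_tool(steps="0.033 0 0 0 0 0 1;0 0 0 0 0 0 1;0.033 0 0 0 0 0 1;0 0 0 0 0 0 1")

```text
clock: 15.12
eef_pos: [495.2, 97.2, 84.7]
tool_rot: [0.0, 1.57, -0.0]
force: [-1.4, -0.3, 6.8]
opening: -0.1
```

servo_tool(steps="0.033 0 0 0 0 0 1;0 0 0 0 0 0 1")

```text
clock: 15.28
eef_pos: [495.2, 97.1, 83.7]
tool_rot: [0.0, 1.57, -0.0]
force: [-1.8, -0.8, 6.8]
opening: 0.2
```

servo_tool(steps="0.033 0 0 0 0 0 1;0 0 0 0 0 0 1")

```text
clock: 15.45
eef_pos: [495.2, 97.2, 82.8]
tool_rot: [0.0, 1.57, -0.0]
force: [-1.8, -0.8, 6.4]
opening: -0.0
```

servo_tool(steps="0.033 0 0 0 0 0 1;0 0 0 0 0 0 1")

```text
clock: 15.62
eef_pos: [495.2, 97.2, 82.3]
tool_rot: [0.0, 1.57, -0.0]
force: [-1.6, -0.1, 10.0]
opening: -0.0
```

servo_tool(steps="0.033 0 0 0 0 0 1;0 0 0 0 0 0 1")

```text
clock: 15.78
eef_pos: [495.3, 97.2, 82.2]
tool_rot: [0.0, 1.57, -0.0]
force: [-5.5, -1.9, 18.4]
opening: -0.2
```

servo_tool(steps="0.033 0 0 0 0 0 1;0 0 0 0 0 0 1")

```text
clock: 15.95
eef_pos: [495.3, 97.2, 82.1]
tool_rot: [0.0, 1.569, -0.0]
force: [-7.1, -1.3, 26.2]
opening: -0.0
```

servo_tool(steps="-0.1 0 0 0 0 0 1;-0.35 0 0 0 0 0 1;0 -0.41 0 0 0 0 1;0 -0.41 0 0 0 0 1;0 0 0 0 0 0 1;0 0 0 0 0 0 1")

```text
clock: 16.45
eef_pos: [494.6, 71.4, 92.0]
tool_rot: [0.002, 1.572, -0.002]
force: [-0.4, 0.0, -0.5]
opening: 0.1
```

servo_tool(steps="0.06 0 0 0 0 0 1;0.06 0 0 0 0 0 1;0 0 0 0 0 0 1;0 0 0 0 0 0 1")

```text
clock: 16.78
eef_pos: [494.8, 72.8, 88.5]
tool_rot: [-0.0, 1.572, 0.0]
force: [0.3, 1.0, 0.1]
opening: -0.4
```

servo_tool(steps="0.033 0 0 0 0 0 1;0.033 0 0 0 0 0 1;0 0 0 0 0 0 1")

```text
clock: 17.03
eef_pos: [495.0, 72.7, 86.8]
tool_rot: [-0.0, 1.571, 0.0]
force: [0.9, -0.3, 0.0]
opening: -0.1
```

servo_tool(steps="0.033 0 0 0 0 0 1;0 0 0 0 0 0 1")

```text
clock: 17.2
eef_pos: [495.0, 72.6, 85.9]
tool_rot: [0.0, 1.571, -0.0]
force: [-0.5, 0.5, -0.7]
opening: 0.1
```

servo_tool(steps="0.033 0 0 0 0 0 1;0 0 0 0 0 0 1")

```text
clock: 17.37
eef_pos: [495.2, 72.6, 85.1]
tool_rot: [0.0, 1.571, -0.0]
force: [-0.1, 0.4, 0.9]
opening: 0.4
```

servo_tool(steps="0.027 0 0 0 0 0 1;0 0 0 0 0 0 1;0 0 0 0 0 0 1")

```text
clock: 17.62
eef_pos: [495.2, 72.6, 84.8]
tool_rot: [0.0, 1.57, -0.0]
force: [-1.4, 1.0, 5.9]
opening: -0.1
```

servo_tool(steps="-0.5 0 0 0 0 0 1;-0.8 0 0 0 0 0 1;-1 0 0 0 0 0 1;-1 0 0 0 0 0 1;0 -0.8 0 0 0 0 1;0 -0.8 0 0 0 0 1;0 0 0 0 0 0 1;0 0 0 0 0 0 1")

```text
clock: 18.28
eef_pos: [494.9, 23.8, 183.3]
tool_rot: [0.002, 1.571, -0.002]
force: [-0.3, 0.0, -0.2]
opening: 0.4
```

```bash
python3 - <<'E'
from h import *
p=read_camera("wrist");s=ctrl.sense();print(s["eef_pos"],s["force"])
q=cv2.resize(p["pixels"],(400,300));b=read_camera("scene")["pixels"][150:270,160:310]
cv2.imwrite("pics/v8.png",np.hstack([q,cv2.resize(b,(400,300),interpolation=3)]))
E
```

```text
[494.79231384  24.48677696 183.08426518] [-0.19563664 -0.32052033  0.5750582 ]
```

View pics/v8.png

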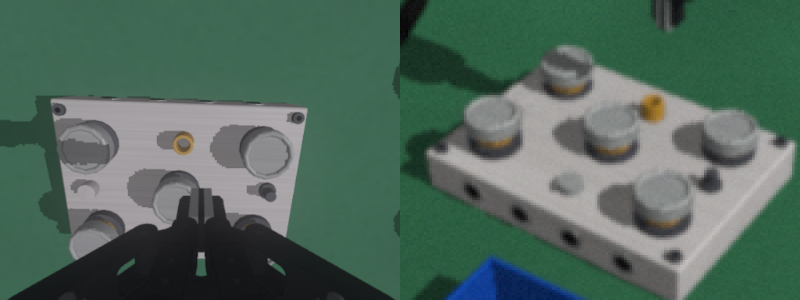

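```bash
python3 -c "
from station import ctrl
print(ctrl.close_job())"
```

```text
the job is handed in; nothing more can be done
None
```

I found the loose cap, rocked it and pressed it fully home, then handed the job in at about 18 s of the 48 s allowed. It was the one at block position (-60, 100), near world (495, 97).

- **Search:** I pressed the rims of the caps at (0, 0) and (60, 100) first, and both were rigid, giving about 0.2 mm under 5–8 N. The third, at (-60, 100), gave about 2.3 mm with 1.6 to about 3 N. It reached its stop at 5–6 N, and the force fell back as I eased off. I stopped there, so the caps at (-60, -100) and (60, -100) were not tested.
- **Pressing home:** I pressed in the middle of the cap. It slid 5 mm (tip height from about 87.2 to 82.2 mm) and then stopped hard, with a peak of 26 N. It slid at about 7 N, below the stated 9–15 N.
- **Last checks:** Its rim is now rigid at 85 mm, giving about 0.2 mm under 5.9 N. I tested only one side of that rim. The last pictures show it sitting lower, with the four small parts on the block standing where they were. The parts on the bench were out of that view. The arm was clear of everything when I handed in.

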